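# Roll the tin along the rack to its place

### The job

Two tins lie on their sides in the wooden tin rack, one stored against the end board and one out on its own. With the fingertips on top of the one on its own, roll it along the rack towards the stored tin and let it come to rest a finger's width (about 20 mm) short of it, so that a hand can still get between them. Do not pick it up, do not shove it along from the side, and leave the stored tin and everything else where it is.

Things in the scene. Friction and masses are not known exactly. Their poses are not given: they have to be found in the camera images.
- rack: wooden tin rack fixed to the worktop: a shallow open tray, 104 x 304 mm. Origin: centre of its underside. y runs along the lane towards the end board where the stored tin lies, x across it, z up. Lane floor 12 mm above the worktop, 80 mm wide, 280 mm long (y from -140 to 140 mm). Side rails reach 26 mm, end boards 48 mm above the worktop.
- rolling_tin_mid (a point): centre of the tin on its own: a food tin of diameter 57.4 mm, length 72 mm, about 0.13 to 0.25 kg, lying across the lane and free to roll along it. Centre 40.7 mm, top 69.4 mm above the worktop. z is the tin's long axis; x and y turn with it. It starts 64 to 124 mm from its stopping place, on the lane's -y side.
- stored_tin_mid (a point): the stored tin: centre of an equal tin (diameter 57.4 mm, length 72 mm) lying on its side across the lane against the rack's +y end board; loose. Centre to centre, the tins should end about 77 mm apart along the lane.
- mug: small white mug with a handle, about 62 x 88 x 50 mm, standing behind the rack (away from the robot); origin at the centre of its underside; to be left alone
- timer: round kitchen timer, 65 x 64 x 56 mm, standing behind the rack; origin at the centre of its underside; to be left alone
- spice_jar: spice jar, diameter 41 mm, 105 mm tall, standing just beyond one end of the rack, 48 to 78 mm from the end board to its axis; origin at the centre of its underside; to be left alone
- shaker: salt shaker, diameter 44 mm, 90 mm tall, standing just beyond the other end of the rack (it and the spice jar may change places); origin at the centre of its underside; to be left alone
- rolling_tin: the tin on its own. Pressed lightly on top by a fingertip that moves along the lane, its centre goes half as far as the fingertip; let go at rest it stays, so several short strokes carry it along, and let go moving slowly it rolls on a little. Origin at the centre of its end towards the robot (rack's -x side), z along the tin
Not all that is in view belongs to the job. Leave any blue or orange look-alike of the rolling_tin alone.

How it is judged:
On the way:
1. the tin has turned about its axis by at least 60 degrees, rolling (angle between rolling_tin_mid's own x axis and vertical below 2.05 rad).
At the end, for the whole second after the job is handed in: The tin lies on its side across the lane floor (within 0.2 rad of square), at rest, with 8 to 35 mm of clear gap to the stored tin (centres 65.4 to 92.4 mm apart), and the stored tin is within 8 mm of where it was (horizontal distance between rolling_tin_mid and stored_tin_mid between 0.0654 and 0.0924 m and z of rolling_tin_mid in the frame of rack between 0.036 and 0.045 m and angle between the z axis of rolling_tin_mid and the x axis of rack, either way round below 0.2 rad and linear speed of rolling_tin below 0.01 m/s and distance of stored_tin_mid from where it was at the start of the episode below 0.008 m); the robot touches nothing.
It fails at once if the tin is lifted off the lane floor (by more than 10 mm) (z of rolling_tin_mid in the frame of rack above 0.0507 m).
It fails at once if the tin is pushed or held from the side instead of on its top (fingers touch it while the grasp point is less than 60 mm above the worktop, lower than 9 mm below the tin's top) (contact force between the fingers and rolling_tin above 0.5 N and height (world z) of the grasp point below 0.06 m).
It fails at once if the stored tin is moved by more than 8 mm (distance of stored_tin_mid from where it was at the start of the episode above 0.008 m).
It fails at once if one of the other things is moved by more than 12 mm (distance of any of mug, timer, spice_jar, shaker from where it was at the start of the episode above 0.012 m).
It also fails if it takes over 54 s, if anything falls off the work surface, if the arm or the gripper's body presses on something with over 40 N, if the wrist force passes 120 N, or if a joint passes its speed limit or range.

### The arm

A 7-joint arm with a two-finger parallel gripper is mounted at the origin on a cart in front of the work surface, level with it; the furniture and walls round the work are solid. World frame = base frame: x ahead of the robot, y to its left, z up, the work surface at z = 0. Lengths are in m, angles in rad, forces in N, time in s.
With the tool pointing down it reaches from about 0.425 to 0.875 m from the base axis. Payload 9.9 kg.
Tool frame: the origin (TCP) lies on the centre line of the jaws, within the pads' length; the fingertips stand tcp_to_tips ahead of it and the grasp point (between the pads) lies 8 mm behind it (tcp_to_tips is the distance from the TCP to the fingertips, in m); z points along the fingers, y is the line along which they close (so a half turn about z gives the same grasp; the last joint's range is limited). The gripper opens to 85 mm and grips with 20 to 120 N. Pads are 22 mm wide; open, the fingers measure 114 mm over their backs; the gripper's body (76 mm by 85 mm) begins 54 mm behind the grasp point. The pads swing forward as they close: fully open they stand 13 mm farther back than shut.
Start: joints at [1.193, 0.576, 0.025, 1.437, -0.015, 1.129, -0.057], TCP at [0.195, -0.646, 0.242] pointing down, gripper open.
Joint ranges: [-2.76, 2.76], [-0.34, 2.15], [-1.52, 1.57], [0.19, 2.46], [-1.09, 4.23], [0.17, 1.99], [-2.82, 2.82]. Speed limits (rad/s): [2.22, 2.22, 3.01, 3.01, 3.14, 3.14, 3.14].

### API

Orientations are given as [roll, pitch, yaw] about the fixed x, y, z axes, in that order (R = Rz(yaw) Ry(pitch) Rx(roll)).
In Python, from station import sense, grab_frame, sign_off, spot_in, tcp_to_tips gives the robot as it stands.
- The arm moves only by the tool carry_out, never from a script. Its argument "plan" is text: rows parted by semicolons, each of 6 numbers parted by spaces: the shift along the world's x, y, z in m, then the turn, a rotation vector about the world's x, y, z in degrees. In form: x y z ax ay az; .... A call has 1 to 8 rows; each row shifts and turns the commanded pose from where the row before left it; what a row does not reach is not made up. A row lasts 1/12 s, in which the tool goes at most 41.7 mm and 7.16 degrees, less where a joint would pass 70% of its speed; a pose out of reach is approached as far as the arm can. A call is refused whole if a number of a shift passes 0.0417 or a number of a turn 7.16, either way. A call with a gripper value outside its range is refused whole. "jaw" is the closure in counts, from 0 (fully open) to 255 (shut), set as the call begins (left out, the last holds). The fingers move at their own pace and stop on an object; the grip force is fixed at half the most. Time passes only in rows, so rows that do not move let the fingers close. It gives the time, the measured TCP pose, the force, the opening and the grip force at its end, in the units of the state.
- sense(): the state, without advancing time (a new reading comes with each control period).
- grab_frame(name): name is "scene" or "top"; returns a dict with "color" (384x512x3 uint8, red, green, blue), "fx", "fy", "cx", "cy" (pixels), "extrinsics" (4x4, takes a point from world to camera coordinates). Camera axes: x right, y down, z forward; pixel columns grow to the right and rows downward; lengths in m; the calibration is good to about 2 mm. A picture is of the moment at which its call begins. There is no depth.
- sign_off(): hands the job in; it is judged then, once.
Trained networks look in a picture, given as the dict that the camera call returned (one of the last four; its "shot" number tells which), for a name from the list of things; names that differ only in an ending like _2 or _b are one class to them, and where a whole thing is asked for, a point or a joint stands for the part that bears it (a point fixed in the world has none). Each returns a list of dicts, best first, with "p" (0 to 1); they miss things now and then, are a little off and sometimes report something else, mostly with a low value. They report only what shows in the picture. A call takes as long as a camera call. They do not tell look-alikes from the thing itself.
- spot_in(picture, name): "box" ([centre column, centre row, width, height] in pixels, round what is visible of it).
The state is a dict: "t": time; "joint_positions": joint angles; "joint_velocities": joint speeds; "joint_torque": joint torques, N m; "ee_pos": TCP position; "tool_rot": TCP orientation; "contact_force": force on the tool from outside, world axes, zero at the start; "wrist_torque": the same for the moment, N m; "finger_gap": finger opening in m; "gripper_force": force on a finger pad.
Only numpy, scipy, OpenCV 4.12 (cv2) and the standard library are available. Lean on these libraries where they do the work, as an engineer would, in place of code of your own. Each camera call takes 0.05 s, during which the arm holds its last target. There are 200 camera calls.

## Working session

There is one attempt and no reset: what is moved stays moved. The work goes in short steps, Python scripts to look and compute and a tool call to move; the robot and the scene stay as the last step left them, time stands still between calls to the robot, and variables do not carry over. Pictures are saved under pics/ and viewed, at most 10 in all, crops included, and the job is handed in when it is done.

Besides the shell and the picture viewer there is one more tool, called after "Call:" by a JSON object that holds its "op" and its "data", one argument or row to a line. carry_out: Moves the arm, as the interface text tells. Its arguments: {"type":"object","properties":{"plan":{"type":"string"},"jaw":{"type":"number"}},"required":["plan"]}

```bash
mkdir -p pics; python3 - <<'E'
from station import *
import cv2,numpy as np
s=sense();print(s['t'],s['ee_pos'],s['tool_rot'],s['finger_gap'],tcp_to_tips() if callable(tcp_to_tips) else tcp_to_tips)
for n in("scene","top"):
    p=grab_frame(n);cv2.imwrite(f'pics/{n}0.png',p['color'][:,:,::-1])
    print(n,p['fx'],p['cx'],p['cy'],np.round(p['extrinsics'],3).tolist())
    for k in("rack","rolling_tin","stored_tin_mid","spice_jar","shaker","mug","timer"):
        print(k,[(np.round(d['box']).tolist(),round(d['p'],2)) for d in spot_in(p,k)[:4]])
E
```

```text
0.0 [ 0.19535628 -0.64566557  0.24144263] [-3.13997619e+00  1.16726816e-04  2.93880444e-01] 0.0853921528603565 0.011
scene 417.8709208122066 263.78544127613844 190.32717215403238 [[-0.544, -0.839, 0.009, 0.293], [-0.735, 0.471, -0.488, 0.414], [0.405, -0.273, -0.873, 1.003], [0.0, 0.0, 0.0, 1.0]]
rack [([292.0, 202.0, 101.0, 91.0], 0.6)]
rolling_tin [([310.0, 182.0, 35.0, 31.0], 0.9), ([364.0, 172.0, 26.0, 31.0], 0.87), ([179.0, 294.0, 39.0, 30.0], 0.68)]
stored_tin_mid [([260.0, 219.0, 31.0, 29.0], 0.95)]
spice_jar [([338.0, 147.0, 19.0, 31.0], 0.6), ([291.0, 201.0, 101.0, 87.0], 0.26)]
shaker [([220.0, 239.0, 15.0, 22.0], 0.84), ([335.0, 146.0, 20.0, 32.0], 0.74)]
mug [([239.0, 179.0, 23.0, 29.0], 0.73)]
timer [([275.0, 159.0, 26.0, 25.0], 0.67)]
top 474.1582380492562 258.64780874606936 193.56597539693286 [[0.021, -1.0, 0.012, 0.022], [-0.981, -0.023, -0.194, 0.536], [0.195, -0.008, -0.981, 1.526], [0.0, 0.0, 0.0, 1.0]]
rack [([284.0, 211.0, 94.0, 39.0], 0.56)]
rolling_tin [([354.0, 226.0, 26.0, 26.0], 0.75), ([307.0, 209.0, 20.0, 24.0], 0.68), ([164.0, 230.0, 25.0, 17.0], 0.58)]
stored_tin_mid [([250.0, 216.0, 15.0, 24.0], 0.79)]
spice_jar [([349.0, 195.0, 16.0, 22.0], 0.58)]
shaker []
mug [([259.0, 171.0, 18.0, 22.0], 0.58)]
timer [([296.0, 173.0, 16.0, 20.0], 0.69)]
```

```bash
python3 - <<'E'
import cv2
a=cv2.imread('pics/scene0.png')[100:320,140:420];cv2.imwrite('pics/a.png',cv2.resize(a,None,fx=2.7,fy=2.7,interpolation=2))
a=cv2.imread('pics/top0.png')[140:260,150:390];cv2.imwrite('pics/b.png',cv2.resize(a,None,fx=3.3,fy=3.3,interpolation=2))
E
```

```text
(no output)
```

View pics/a.png

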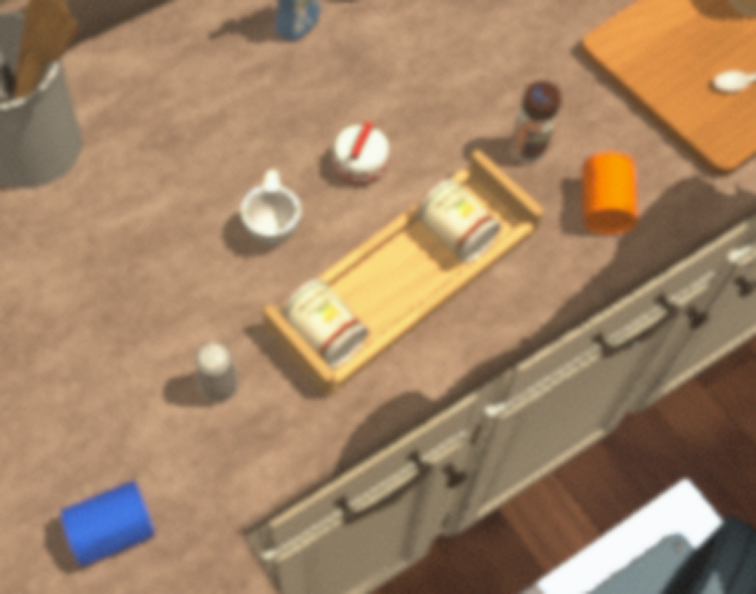

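View pics/b.png

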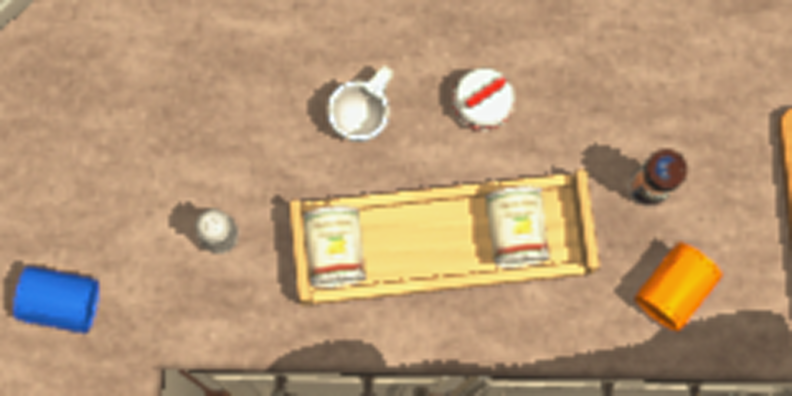

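The stored tin is at the left (world +y) end, about crop (335,245) in the top view, and the free tin is at (519,226). The blue and orange cylinders outside the rack are decoys. Next I'll work out the geometry.

```bash
cat > h.py <<'E'
from station import *
import numpy as np
from scipy.optimize import least_squares
def proj(p,X):
    E=p['extrinsics'];c=E[:3,:3]@X+E[:3,3];return np.array([p['fx']*c[0]/c[2]+p['cx'],p['fy']*c[1]/c[2]+p['cy']])
def back(p,uv,z):
    return least_squares(lambda a:proj(p,np.array([*a,z]))-uv,[.55,0]).x
E
python3 - <<'E'
from h import *
P={n:grab_frame(n) for n in("scene","top")}
t=P['top'];s=P['scene']
C=[back(t,np.array(c)/3.3+[150,140],.048) for c in[(291,203),(306,302),(597,270),(582,170)]]
print('corners',np.round(C,3).tolist())
for a,b in((0,1),(1,2),(2,3),(3,0)):
    d=C[b]-C[a];print(np.linalg.norm(d).round(3),np.degrees(np.arctan2(d[1],d[0])).round(1))
print('centre',np.mean(C,0))
for n,p in P.items():
    for k in("rolling_tin","stored_tin_mid"):
        for d in spot_in(p,k)[:3]: print(n,k,np.round(d['box'],1),back(p,d['box'][:2],.0407).round(4))
E
```

```text
corners [[0.507, 0.102], [0.408, 0.084], [0.447, -0.206], [0.548, -0.192]]
0.101 -169.8
0.293 -82.4
0.103 8.0
0.297 97.9
centre [ 0.47751552 -0.05301187]
scene rolling_tin [177.6 294.   36.7  29.3] [0.4051 0.3418]
scene rolling_tin [309.3 182.5  34.6  30.8] [ 0.4883 -0.1233]
scene rolling_tin [362.9 174.4  23.7  34.8] [ 0.4262 -0.2706]
top rolling_tin [165.3 229.2  28.5  18.4] [0.4104 0.3396]
top rolling_tin [307.7 209.1  20.   23.7] [ 0.4885 -0.1303]
top rolling_tin [353.5 225.1  24.6  25.7] [ 0.4383 -0.2825]
top stored_tin_mid [251.2 214.8  16.6  20.8] [0.4649 0.0577]
```

Call:
{"op": "carry_out", "data": {
  "plan": "0.018 0.032 0 0 0 -1.5; 0.018 0.032 0 0 0 -1.5; 0.018 0.032 0 0 0 -1.5; 0.018 0.032 0 0 0 -1.5; 0.018 0.032 0 0 0 -1.5; 0.018 0.032 0 0 0 -1.4; 0.018 0.032 0 0 0 0; 0.018 0.032 0 0 0 0",
  "jaw": 255
}}

```text
t: 1.77
ee_pos: [0.3401, -0.3885, 0.2425]
tool_rot: [3.141, -0.0, 0.138]
contact_force: [1.4, -0.4, -0.0]
finger_gap: 0.0001
gripper_force: 0.0
```

Call:
{"op": "carry_out", "data": {
  "plan": "0.018 0.032 0 0 0 0; 0.018 0.032 0 0 0 0; 0.018 0.032 0 0 0 0; 0.018 0.032 0 0 0 0; 0.018 0.032 0 0 0 0; 0.018 0.032 0 0 0 0; 0.018 0.032 0 0 0 0; 0 0 0 0 0 0"
}}

```text
t: 2.43
ee_pos: [0.4693, -0.1587, 0.2426]
tool_rot: [-3.139, -0.003, 0.148]
contact_force: [0.5, -0.2, 0.3]
finger_gap: 0.0002
gripper_force: 0.0
```

Call:
{"op": "carry_out", "data": {
  "plan": "0.007 0.007 -0.02 0 0 0; 0.007 0.007 -0.03 0 0 0; 0.006 0.007 -0.03 0 0 0; 0 0 -0.03 0 0 0; 0 0 -0.02 0 0 0; 0 0 -0.01 0 0 0; 0 0 -0.003 0 0 0; 0 0 0 0 0 0"
}}

```text
t: 3.1
ee_pos: [0.4855, -0.1453, 0.0993]
tool_rot: [-3.141, 0.001, 0.138]
contact_force: [0.2, 1.0, -0.4]
finger_gap: 0.0001
gripper_force: 0.0
```

```bash
python3 - <<'E'
from h import *
import cv2
s=sense();print(s['ee_pos'],s['contact_force'])
p=grab_frame('scene')
print([(np.round(d['box'],1).tolist(),back(p,d['box'][:2],.0407).round(4)) for d in spot_in(p,'rolling_tin')])
tip=s['ee_pos']-[0,0,.011];print(proj(p,tip))
a=p['color'][120:270,210:410,::-1];cv2.imwrite('pics/c.png',cv2.resize(a,None,fx=4,fy=4,interpolation=2))
E
```

```text
[ 0.48546559 -0.14533907  0.09926056] [ 0.24964525  0.95998914 -0.40912223]
[([309.9, 183.7, 32.5, 30.4], array([ 0.4841, -0.1224])), ([362.9, 173.1, 25.4, 32.2], array([ 0.4297, -0.2735]))]
[318.09758496 170.91878777]
```

View pics/c.png

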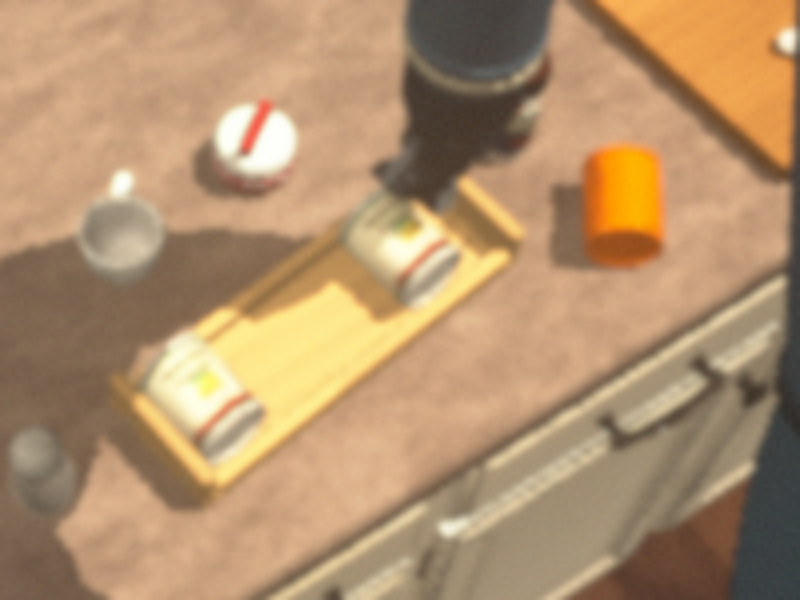

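Call:
{"op": "carry_out", "data": {
  "plan": "0 0.006 0 0 0 0; 0 0.006 0 0 0 0; 0 0 -0.006 0 0 0; 0 0 -0.006 0 0 0; 0 0 -0.004 0 0 0; 0 0 -0.002 0 0 0; 0 0 0 0 0 0; 0 0 0 0 0 0"
}}

```text
t: 3.87
ee_pos: [0.4854, -0.1332, 0.0811]
tool_rot: [-3.141, 0.0, 0.138]
contact_force: [-0.1, 0.9, 0.0]
finger_gap: -0.0
gripper_force: 0.0
```

Call:
{"op": "carry_out", "data": {
  "plan": "0 0 -0.001 0 0 0; 0 0 0 0 0 0; 0 0 -0.001 0 0 0; 0 0 0 0 0 0"
}}

```text
t: 4.2
ee_pos: [0.4857, -0.1336, 0.0801]
tool_rot: [3.141, -0.001, 0.138]
contact_force: [-2.3, -1.0, 11.1]
finger_gap: -0.0001
gripper_force: 5.8
```

Call:
{"op": "carry_out", "data": {
  "plan": "-0.0003 0.002 0 0 0 0; -0.0006 0.004 0 0 0 0; -0.0008 0.006 0 0 0 0; -0.0008 0.006 0 0 0 0; -0.0006 0.004 0 0 0 0; -0.0003 0.002 0 0 0 0; 0 0 0 0 0 0; 0 0 0 0 0 0"
}}

```text
t: 4.87
ee_pos: [0.4825, -0.1091, 0.0802]
tool_rot: [3.141, -0.001, 0.139]
contact_force: [-2.7, -0.9, 12.3]
finger_gap: -0.0001
gripper_force: 6.1
```

```bash
cat > m.py <<'E'
from h import *
s=sense();print(s['t'],s['ee_pos'].round(4),s['contact_force'].round(1))
for n in('scene','top'):
    p=grab_frame(n)
    for k in('rolling_tin','stored_tin_mid'):
        print(n,k,[(round(d['p'],2),np.round(d['box'],1).tolist(),back(p,d['box'][:2],.0407).round(4).tolist()) for d in spot_in(p,k) if 235<d['box'][0]<330])
E
python3 m.py
```

```text
4.8667 [ 0.4825 -0.1091  0.0802] [-2.7 -0.9 12.3]
scene rolling_tin []
scene stored_tin_mid [(0.82, [259.1, 219.0, 30.0, 30.2], [0.4688, 0.0603])]
top rolling_tin []
top stored_tin_mid [(0.9, [250.9, 215.5, 17.1, 21.2], [0.4626, 0.0586])]
```

Call:
{"op": "carry_out", "data": {
  "plan": "-0.0003 0.002 0 0 0 0; -0.0006 0.004 0 0 0 0; -0.0006 0.004 0 0 0 0; -0.0003 0.002 0 0 0 0; 0 0 0 0 0 0; 0 0 0 0 0 0; 0 0 0.002 0 0 0; 0 0 0.008 0 0 0"
}}

```text
t: 5.83
ee_pos: [0.4795, -0.0972, 0.0887]
tool_rot: [-3.141, 0.002, 0.138]
contact_force: [-0.2, -0.0, -0.5]
finger_gap: -0.0002
gripper_force: 0.0
```

Call:
{"op": "carry_out", "data": {
  "plan": "0.002 -0.012 0.005 0 0 0; 0.002 -0.012 0 0 0 0; 0 -0.005 0 0 0 0; 0 0 0 0 0 0"
}}

```text
t: 6.17
ee_pos: [0.4841, -0.128, 0.0942]
tool_rot: [3.141, 0.0, 0.136]
contact_force: [-0.6, 0.2, -1.1]
finger_gap: 0.0
gripper_force: 0.0
```

```bash
python3 m.py
```

```text
6.1667 [ 0.4841 -0.128   0.0942] [-0.6  0.2 -1.1]
scene rolling_tin [(0.6, [306.1, 185.8, 32.3, 30.3], [0.4844, -0.1091])]
scene stored_tin_mid [(0.78, [260.1, 218.7, 32.1, 30.6], [0.4681, 0.0575])]
top rolling_tin [(0.51, [301.9, 208.7, 16.7, 21.5], [0.4894, -0.1109])]
top stored_tin_mid [(0.89, [252.3, 213.9, 16.7, 22.3], [0.468, 0.0541])]
```

Call:
{"op": "carry_out", "data": {
  "plan": "0.002 0.009 0 0 0 0; 0 0 -0.006 0 0 0; 0 0 -0.005 0 0 0; 0 0 -0.002 0 0 0; 0 0 -0.001 0 0 0; 0 0 -0.001 0 0 0; 0 0 0 0 0 0; -0.0003 0.002 0 0 0 0"
}}

```text
t: 7.13
ee_pos: [0.486, -0.1162, 0.0799]
tool_rot: [3.141, -0.0, 0.137]
contact_force: [-2.9, -2.1, 13.8]
finger_gap: 0.0002
gripper_force: 7.2
```

Call:
{"op": "carry_out", "data": {
  "plan": "-0.0006 0.004 0 0 0 0; -0.0008 0.006 0 0 0 0; -0.001 0.008 0 0 0 0; -0.001 0.008 0 0 0 0; -0.0008 0.006 0 0 0 0; -0.0006 0.004 0 0 0 0; -0.0004 0.003 0 0 0 0; -0.0002 0.001 0 0 0 0"
}}

```text
t: 7.8
ee_pos: [0.4805, -0.0747, 0.0795]
tool_rot: [-3.142, -0.0, 0.139]
contact_force: [-0.5, 1.8, 5.7]
finger_gap: 0.0002
gripper_force: 2.8
```

Call:
{"op": "carry_out", "data": {
  "plan": "0 0 0 0 0 0; 0 0 0 0 0 0; 0 0 0.002 0 0 0; 0 0 0.008 0 0 0; 0.002 -0.012 0.005 0 0 0; 0.002 -0.012 0 0 0 0; 0 0 0 0 0 0"
}}

```text
t: 8.38
ee_pos: [0.4851, -0.1015, 0.095]
tool_rot: [3.14, -0.001, 0.136]
contact_force: [-0.5, -0.4, -0.5]
finger_gap: -0.0002
gripper_force: 0.0
```

```bash
python3 m.py
```

```text
8.3833 [ 0.4851 -0.1015  0.095 ] [-0.5 -0.4 -0.5]
scene rolling_tin [(0.75, [299.6, 190.1, 32.1, 23.1], [0.4829, -0.0853])]
scene stored_tin_mid [(0.67, [260.2, 219.2, 35.2, 28.7], [0.4667, 0.0581])]
top rolling_tin [(0.59, [293.5, 213.6, 10.3, 11.5], [0.4722, -0.083])]
top stored_tin_mid [(0.74, [249.4, 215.2, 16.1, 21.3], [0.4634, 0.0636]), (0.64, [258.9, 171.6, 20.9, 21.0], [0.6132, 0.0353])]
```

Call:
{"op": "carry_out", "data": {
  "plan": "0 0.003 0 0 0 0; 0 0 -0.006 0 0 0; 0 0 -0.005 0 0 0; 0 0 -0.002 0 0 0; 0 0 -0.001 0 0 0; 0 0 -0.001 0 0 0; 0 0 0 0 0 0; -0.0003 0.002 0 0 0 0"
}}

```text
t: 9.35
ee_pos: [0.4842, -0.095, 0.0799]
tool_rot: [3.141, -0.0, 0.137]
contact_force: [-3.1, -1.1, 15.4]
finger_gap: -0.0004
gripper_force: 7.7
```

Call:
{"op": "carry_out", "data": {
  "plan": "-0.0006 0.004 0 0 0 0; -0.0008 0.006 0 0 0 0; -0.001 0.008 0 0 0 0; -0.001 0.008 0 0 0 0; -0.0008 0.006 0 0 0 0; -0.0006 0.004 0 0 0 0; -0.0004 0.003 0 0 0 0; -0.0002 0.001 0 0 0 0"
}}

```text
t: 10.02
ee_pos: [0.4787, -0.0535, 0.0795]
tool_rot: [-3.141, 0.0, 0.139]
contact_force: [-1.6, 0.4, 6.9]
finger_gap: 0.0
gripper_force: 3.0
```

Call:
{"op": "carry_out", "data": {
  "plan": "0 0 0 0 0 0; 0 0 0 0 0 0; 0 0 0.002 0 0 0; 0 0 0.008 0 0 0; 0.002 -0.012 0.005 0 0 0; 0.002 -0.012 0 0 0 0; 0 0 0 0 0 0"
}}

```text
t: 10.6
ee_pos: [0.4834, -0.0804, 0.095]
tool_rot: [3.14, -0.001, 0.136]
contact_force: [-0.8, -0.8, 0.5]
finger_gap: 0.0001
gripper_force: 0.0
```

```bash
python3 m.py
```

```text
10.6 [ 0.4834 -0.0804  0.095 ] [-0.8 -0.8  0.5]
scene rolling_tin [(0.67, [294.4, 195.8, 35.3, 24.5], [0.4758, -0.0623])]
scene stored_tin_mid [(0.94, [260.4, 219.2, 34.1, 32.9], [0.4664, 0.0577])]
top rolling_tin [(0.58, [256.7, 171.4, 19.4, 21.2], [0.6138, 0.0427])]
top stored_tin_mid [(0.88, [250.7, 214.6, 18.0, 21.2], [0.4656, 0.0594])]
```

Call:
{"op": "carry_out", "data": {
  "plan": "0 0.003 0 0 0 0; 0 0 -0.006 0 0 0; 0 0 -0.005 0 0 0; 0 0 -0.002 0 0 0; 0 0 -0.001 0 0 0; 0 0 -0.001 0 0 0; 0 0 0 0 0 0; -0.0003 0.002 0 0 0 0"
}}

```text
t: 11.57
ee_pos: [0.4825, -0.074, 0.0799]
tool_rot: [3.141, -0.0, 0.137]
contact_force: [-3.6, -1.7, 15.3]
finger_gap: -0.0003
gripper_force: 7.8
```

Call:
{"op": "carry_out", "data": {
  "plan": "-0.0006 0.004 0 0 0 0; -0.0008 0.006 0 0 0 0; -0.001 0.008 0 0 0 0; -0.001 0.008 0 0 0 0; -0.0008 0.006 0 0 0 0; -0.0006 0.004 0 0 0 0; -0.0004 0.003 0 0 0 0; -0.0002 0.001 0 0 0 0"
}}

```text
t: 12.23
ee_pos: [0.477, -0.0325, 0.0795]
tool_rot: [-3.141, 0.0, 0.139]
contact_force: [-1.8, 0.4, 5.5]
finger_gap: -0.0004
gripper_force: 3.2
```

Call:
{"op": "carry_out", "data": {
  "plan": "0 0 0 0 0 0; 0 0 0 0 0 0; 0 0 0.002 0 0 0; 0 0 0.008 0 0 0; 0.002 -0.012 0.02 0 0 0; 0.004 -0.03 0.02 0 0 0; 0.004 -0.03 0.02 0 0 0; 0 0 0 0 0 0"
}}

```text
t: 12.9
ee_pos: [0.4891, -0.1116, 0.1531]
tool_rot: [3.137, -0.005, 0.132]
contact_force: [0.3, -0.9, -0.6]
finger_gap: 0.0001
gripper_force: 0.0
```

```bash
python3 m.py; python3 - <<'E'
from h import *
import cv2
a=grab_frame('top')['color'][150:250,210:370,::-1];cv2.imwrite('pics/d.png',cv2.resize(a,None,fx=5,fy=5,interpolation=2))
E
```

```text
12.9 [ 0.4891 -0.1116  0.1531] [ 0.3 -0.9 -0.6]
scene rolling_tin [(0.6, [287.6, 198.9, 33.5, 32.0], [0.478, -0.0406])]
scene stored_tin_mid [(0.69, [259.4, 220.9, 31.5, 29.2], [0.4636, 0.0627])]
top rolling_tin [(0.93, [282.8, 210.8, 14.9, 24.4], [0.4808, -0.0472])]
top stored_tin_mid [(0.69, [251.2, 215.0, 19.4, 26.2], [0.4643, 0.0577])]
```

View pics/d.png

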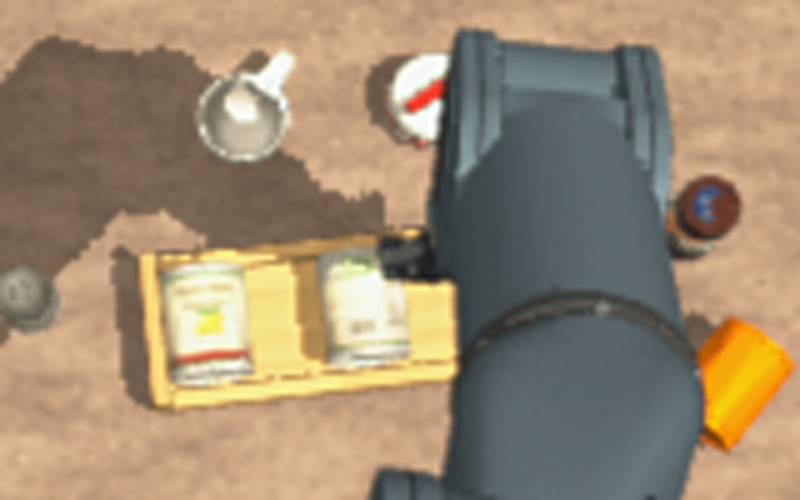

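The tin sits at crop (365,303) and the stored one at (207,322), about 105 mm apart and still square to the lane. One more full stroke and then a short one should do it.

Call:
{"op": "carry_out", "data": {
  "plan": "-0.003 0.02 -0.02 0 0 0; -0.003 0.02 -0.02 0 0 0; -0.0025 0.012 -0.014 0 0 0; 0 0.002 -0.004 0 0 0; 0 0 0 0 0 0; 0 0 0 0 0 0"
}}

```text
t: 13.75
ee_pos: [0.4789, -0.0513, 0.0914]
tool_rot: [3.141, 0.0, 0.139]
contact_force: [-0.0, 0.7, 0.6]
finger_gap: -0.0001
gripper_force: 0.0
```

Call:
{"op": "carry_out", "data": {
  "plan": "0.001 -0.004 0 0 0 0; 0 0 -0.005 0 0 0; 0 0 -0.004 0 0 0; 0 0 -0.001 0 0 0; 0 0 -0.001 0 0 0; 0 0 -0.001 0 0 0; 0 0 0 0 0 0; -0.0003 0.002 0 0 0 0"
}}

```text
t: 14.42
ee_pos: [0.4794, -0.0538, 0.0798]
tool_rot: [3.141, -0.0, 0.138]
contact_force: [-3.0, -1.2, 10.6]
finger_gap: 0.0002
gripper_force: 5.4
```

Call:
{"op": "carry_out", "data": {
  "plan": "-0.0006 0.004 0 0 0 0; -0.0008 0.006 0 0 0 0; -0.001 0.008 0 0 0 0; -0.001 0.008 0 0 0 0; -0.0008 0.006 0 0 0 0; -0.0006 0.004 0 0 0 0; -0.0004 0.003 0 0 0 0; -0.0002 0.001 0 0 0 0"
}}

```text
t: 15.08
ee_pos: [0.474, -0.0124, 0.0797]
tool_rot: [-3.141, -0.0, 0.139]
contact_force: [-0.6, 1.1, 5.8]
finger_gap: 0.0001
gripper_force: 3.1
```

Call:
{"op": "carry_out", "data": {
  "plan": "0 0 0 0 0 0; 0 0 0 0 0 0; 0 0 0.002 0 0 0; 0 0 0.008 0 0 0; 0.002 -0.012 0.02 0 0 0; 0.004 -0.03 0.02 0 0 0; 0.004 -0.03 0.02 0 0 0; 0 0 0 0 0 0"
}}

```text
t: 15.75
ee_pos: [0.486, -0.0915, 0.1532]
tool_rot: [3.137, -0.006, 0.132]
contact_force: [0.8, -0.6, 0.2]
finger_gap: 0.0002
gripper_force: 0.0
```

```bash
python3 m.py; python3 - <<'E'
from h import *
import cv2
a=grab_frame('top')['color'][180:240,220:320,::-1];cv2.imwrite('pics/e.png',cv2.resize(a,None,fx=8,fy=8,interpolation=2))
E
```

```text
15.75 [ 0.486  -0.0915  0.1532] [ 0.8 -0.6  0.2]
scene rolling_tin [(0.74, [283.7, 204.7, 31.8, 34.6], [0.4688, -0.021])]
scene stored_tin_mid [(0.88, [260.2, 219.6, 29.3, 30.1], [0.4657, 0.0588])]
top rolling_tin [(0.65, [276.1, 211.1, 21.1, 25.6], [0.4793, -0.0249]), (0.36, [258.8, 170.6, 20.3, 20.7], [0.6167, 0.0357])]
top stored_tin_mid [(0.97, [251.0, 215.7, 15.4, 24.8], [0.4619, 0.0583])]
```

View pics/e.png

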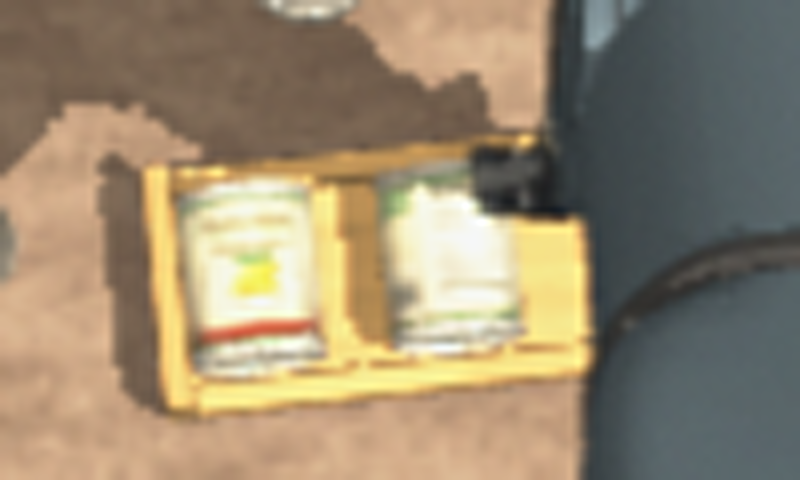

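The tins are about 82 mm apart, with a clear gap of roughly 24 mm. The tin is at rest and square to the lane, and the gripper is clear, so I'm handing it in.

```bash
python3 -c "
from station import *
print(sign_off())"
```

```text
the job is handed in; nothing more can be done
None
```

I rolled the tin along the rack from on top in five strokes; it lies square across the lane, about 24 mm short of the stored tin by the camera (aim about 20, allowed 8 to 35), nothing else looked moved, and the job is handed in with no verdict returned.

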